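# Stack loaded tile cranks for the kiln

### The job

Load the two border tiles for firing: lay one flat and square in the tile crank that stands on its bat, stack the loose crank squarely on top with its feet fully home inside the corner lips, and lay the other tile flat and square in that upper crank. Set the pieces down without dropping them, leave the lower crank standing where it is, and do not disturb the mug, the saucer or the paste pot.

Things in the scene. Friction and masses are not known exactly. Their poses are not given: they have to be found in the camera images.
- crank_lower: Lower tile crank, standing on the otherwise bare bat: buff fired-clay ladder frame, 176 (x) x 64 (y) x 35.5 mm high, 0.38 kg. Origin: centre of its underside (feet soles), z up. Side rails run full length at y = +-20 to 32, z 6 to 14 mm. Corner pillars x = 69 to 88, y = 13 to 32 mm (either sign), lips up to 35.5 mm. Pinch it from above across its 64 mm width, at mid-length
- crank_upper: The loose second crank, same shape, size, axes and origin as crank_lower, standing on the bare table. Its four tapered feet (9 mm across at the sole, centres x = +-75.5, y = +-19.5 mm, 6 mm high) go on the lower crank's seats
- crank_lower_seat (a point): Centre of the lower crank at the height of its four corner seats, 31 mm above its origin, axes as the crank. The upper crank's underside belongs here. The seats' outer ends and outer sides have lips 4.5 mm high and thick; the upper crank's feet stand inside them, with about 3.5 mm play at the soles and 2 mm when home
- crank_lower_bed (a point): Centre of the tile bed of crank_lower, 17 mm above its origin, axes as the crank: the tops of two cross ribs at x = +-38 mm, on which a tile's underside rests. 138 mm are free between the pillars for the 128 mm tile; the long sides are open for the fingers
- crank_upper_bed (a point): The same tile bed of crank_upper
- tile_1: A border tile of plain pinkish-buff biscuit clay, 128 long (x) x 50 wide (y) x 9 mm thick (its moulded beads and bosses on the face reach 11 mm), 0.12 kg, lying face up on the other bat beside its twin. Origin: centre of its underside, z up through the face. The two tiles are alike and either may go in either crank
- tile_2: The other border tile, same as tile_1
- kiln_bat: The bat under crank_lower: a flat sage-green slab 170 (x) x 230 (y) x 12 mm lying fixed on the table; origin: centre of its underside
- drying_bat: The bat under the two tiles: a second slab like kiln_bat, 170 (x) x 230 (y) x 12 mm, fixed; origin: centre of its underside
- mug: Bystander: white porcelain lidded mug, 75 mm across, 100 mm over the handle, 111 mm high; origin: centre of its underside
- saucer: Bystander: small white saucer with grey pigment, 90 mm across, 33 mm high; origin: centre of its underside
- paste_pot: Bystander: small white pot, 56 mm across, 51 mm high; origin: centre of its underside
Not all that is in view belongs to the job. What is shaped like the tile_1 but black is not meant.

How it is judged (in metres and radians):
On the way, in this order (a step that is already met when the one before it is completed fails the run):
1. one tile lies flat and square in the lower crank (((z of tile_1 in the frame of crank_lower between 0.014 and 0.02 m and x of tile_1 in the frame of crank_lower between -0.007 and 0.007 m and y of tile_1 in the frame of crank_lower between -0.007 and 0.007 m and angle between the x axis of tile_1 and the x axis of crank_lower, either way round below 0.1 rad and angle between tile_1's own z axis and vertical below 0.06 rad) or (z of tile_2 in the frame of crank_lower between 0.014 and 0.02 m and x of tile_2 in the frame of crank_lower between -0.007 and 0.007 m and y of tile_2 in the frame of crank_lower between -0.007 and 0.007 m and angle between the x axis of tile_2 and the x axis of crank_lower, either way round below 0.1 rad and angle between tile_2's own z axis and vertical below 0.06 rad))), for 0.2 s.
2. the loose crank stands squarely on the lower one, feet home (z of crank_upper in the frame of crank_lower between 0.028 and 0.034 m and x of crank_upper in the frame of crank_lower between -0.005 and 0.005 m and y of crank_upper in the frame of crank_lower between -0.005 and 0.005 m and angle between the x axis of crank_upper and the x axis of crank_lower, either way round below 0.05 rad and angle between crank_upper's own z axis and vertical below 0.04 rad), for 0.2 s.
At the end, for the whole second after the job is handed in: Upper crank on the lower: 31 mm above (+-3 mm), centred +-5 mm, square 0.05, level 0.04 rad; one tile on the ribs of each crank (height +-3 mm, centred +-7 mm, square 0.1, level 0.06 rad); lower crank upright (0.04 rad), within 20 mm of its start; cranks and tiles at rest (under 0.02 m/s) (all of step 2 and (((z of tile_1 in the frame of crank_lower between 0.014 and 0.02 m and x of tile_1 in the frame of crank_lower between -0.007 and 0.007 m and y of tile_1 in the frame of crank_lower between -0.007 and 0.007 m and angle between the x axis of tile_1 and the x axis of crank_lower, either way round below 0.1 rad and angle between tile_1's own z axis and vertical below 0.06 rad) and (z of tile_2 in the frame of crank_upper between 0.014 and 0.02 m and x of tile_2 in the frame of crank_upper between -0.007 and 0.007 m and y of tile_2 in the frame of crank_upper between -0.007 and 0.007 m and angle between the x axis of tile_2 and the x axis of crank_upper, either way round below 0.1 rad and angle between tile_2's own z axis and vertical below 0.06 rad)) or ((z of tile_2 in the frame of crank_lower between 0.014 and 0.02 m and x of tile_2 in the frame of crank_lower between -0.007 and 0.007 m and y of tile_2 in the frame of crank_lower between -0.007 and 0.007 m and angle between the x axis of tile_2 and the x axis of crank_lower, either way round below 0.1 rad and angle between tile_2's own z axis and vertical below 0.06 rad) and (z of tile_1 in the frame of crank_upper between 0.014 and 0.02 m and x of tile_1 in the frame of crank_upper between -0.007 and 0.007 m and y of tile_1 in the frame of crank_upper between -0.007 and 0.007 m and angle between the x axis of tile_1 and the x axis of crank_upper, either way round below 0.1 rad and angle between tile_1's own z axis and vertical below 0.06 rad))) and distance of crank_lower from where it was at the start of the episode below 0.02 m and angle between crank_lower's own z axis and vertical below 0.04 rad and linear speed of each of crank_lower, crank_upper, tile_1, tile_2 below 0.02 m/s); the robot touches nothing.
It fails at once if the lidded mug is pushed more than 25 mm or tipped (distance of mug from where it was at the start of the episode above 0.025 m or angle between mug's own z axis and vertical above 0.3 rad).
It fails at once if the saucer is pushed more than 25 mm or tipped (distance of saucer from where it was at the start of the episode above 0.025 m or angle between saucer's own z axis and vertical above 0.3 rad).
It fails at once if the paste pot is pushed more than 25 mm or tipped (distance of paste_pot from where it was at the start of the episode above 0.025 m or angle between paste_pot's own z axis and vertical above 0.3 rad).
It fails at once if a tile or a crank is dropped (falls freely for more than about 2 cm) ((linear speed of crank_lower above 0.6 m/s and contact force between crank_lower and the fingers below 0.05 N) or (linear speed of crank_upper above 0.6 m/s and contact force between crank_upper and the fingers below 0.05 N) or (linear speed of tile_1 above 0.6 m/s and contact force between tile_1 and the fingers below 0.05 N) or (linear speed of tile_2 above 0.6 m/s and contact force between tile_2 and the fingers below 0.05 N)).
It also fails if it takes over 69 s, if anything falls off the work surface, if the arm or the gripper's body presses on something with over 40 N, if the wrist force passes 120 N, or if a joint passes its speed limit or range.

### The arm

A 6-joint arm with a two-finger parallel gripper is mounted at the origin on the work surface; the furniture and walls round the work are solid. World frame = base frame: x ahead of the robot, y to its left, z up, the work surface at z = 0. Lengths are in mm, angles in degrees, forces in N, time in s.
With the tool pointing down it reaches from about 325 to 875 mm from the base axis. Payload 4.4 kg.
Tool frame: the origin (TCP) lies between the finger pads; the fingertips stand 19 mm ahead of it and the grasp point (between the pads) is the TCP; z points along the fingers, y is the line along which they close (so a half turn about z gives the same grasp; the last joint's range is limited). The gripper opens to 85 mm and grips with 20 to 120 N. Pads are 22 mm wide; open, the fingers measure 114 mm over their backs; the gripper's body (76 mm by 85 mm) begins 54 mm behind the grasp point. The pads swing forward as they close: fully open they stand 13 mm farther back than shut.
Start: joints at [68.497, 11.837, 88.321, -0, 79.842, -8.623], TCP at [128.184, 560.532, 250.282] pointing down, gripper open.
Joint ranges: [-156.59, 156.59], [-49.26, 127.26], [12.9, 141.05], [-63.56, 243.56], [4.71, 150.69], [-161.64, 161.64]. Speed limits (degrees/s): [159.86, 159.86, 180, 180, 180, 180].

### API

Orientations are given as a 3x3 rotation matrix whose columns are the frame's x, y, z axes.
In Python, from bench import sense, read_camera, close_job, look_for, mark_of gives the robot as it stands.
- The arm moves only by the tool servo_tool, never from a script. Its argument "steps" is a list of rows, each an object with "translation": the shift along the tool's x, y, z in m, a list of three; "rot": the turn, a rotation vector about the tool's x, y, z in degrees, a list of three; "claw": the opening, from -1 (shut) to 1 (fully open). In form: [{"translation": [dx, dy, dz], "rot": [wx, wy, wz], "claw": claw}, ...]. A call has 1 to 20 rows; each row shifts and turns the commanded pose from where the row before left it, along the tool's axes as they then stand; what a row does not reach is not made up. A row lasts 1/12 s, in which the tool goes at most 41.7 mm and 7.16 degrees, less where a joint would pass 70% of its speed; a pose out of reach is approached as far as the arm can. A call is refused whole if a number of a shift passes 0.0417 or a number of a turn 7.16, either way. A call with a gripper value outside its range is refused whole. The fingers move at their own pace and stop on an object; "newtons" is the grip in N (left out, the last holds). Time passes only in rows, so rows that do not move let the fingers close. It gives the time, the measured TCP pose, the force, the opening and the grip force at its end, in the units of the state.
- sense(): the state, without advancing time (a new reading comes with each control period).
- read_camera(name): name is "scene" or "top" or "wrist"; returns a dict with "image" (420x560x3 uint8, blue, green, red), "K" (3x3 intrinsics, pixels), "origin" and "rotation" of the camera in the world; the wrist camera has in their place "mount" (4x4, takes a point from camera to tool coordinates, whose origin is the TCP and whose axes are the flange's). Camera axes: x right, y down, z forward; pixel columns grow to the right and rows downward; lengths in mm; the calibration is good to about 2 mm. A picture is of the moment at which its call begins: read the wrist's pose just before it. There is no depth.
- close_job(): hands the job in; it is judged then, once.
Trained networks look in the newest picture that a camera, given by its name, has taken for a name from the list of things; names that differ only in an ending like _2 or _b are one class to them, and where a whole thing is asked for, a point or a joint stands for the part that bears it (a point fixed in the world has none). Each returns a list of dicts, best first, with "conf" (0 to 1); they miss things now and then, are a little off and sometimes report something else, mostly with a low value. They report only what shows in the picture. A call takes as long as a camera call. They do not tell look-alikes from the thing itself.
- look_for(camera, label): "point" ([x, y, z] in mm, in world coordinates, good to about 4 mm: the middle of the surface that is visible of it).
- mark_of(camera, label): "point" ([x, y, z] in mm, in world coordinates, good to about 4 mm: a listed point, or the origin of a listed thing).
The state is a dict: "time": time; "joint_pos": joint angles; "qvel": joint speeds; "joint_torque": joint torques, N m; "ee_pos": TCP position; "orientation": TCP orientation; "force": force on the tool from outside, world axes, zero at the start; "ft_torque": the same for the moment, N m; "width": opening from 0.0 (shut) to 1.0 (fully open); "gripper_force": force on a finger pad.
Only numpy, scipy, OpenCV 4.12 (cv2) and the standard library are available. Lean on these libraries where they do the work, as an engineer would, in place of code of your own. Each camera call takes 0.05 s, during which the arm holds its last target. There are 200 camera calls.

## Working session

There is one attempt and no reset: what is moved stays moved. The work goes in short steps, Python scripts to look and compute and a tool call to move; the robot and the scene stay as the last step left them, time stands still between calls to the robot, and variables do not carry over. Pictures are saved under pics/ and viewed, at most 12 in all, crops included, and the job is handed in when it is done.

Besides the shell and the picture viewer there is one more tool, called after ">>>" as name(argument=value, ...) on one line, values as JSON. servo_tool: Moves the arm, as the interface text tells. Its arguments: {"type":"object","properties":{"steps":{"type":"array","items":{"type":"object","properties":{"translation":{"type":"array","items":{"type":"number"}},"rot":{"type":"array","items":{"type":"number"}},"claw":{"type":"number"}}}},"newtons":{"type":"number"}},"required":["steps"]}

```bash
mkdir -p pics; cat > h.py <<'E'
import numpy as np, cv2
from bench import sense, read_camera, close_job, look_for, mark_of
E
python3 - <<'E'
from h import *
s=sense(); print(s['time'],s['ee_pos'],np.round(s['orientation'],3).tolist(),s['width'])
for c in ('top','scene'):
    r=read_camera(c); cv2.imwrite(f'pics/{c}0.png',r['image']); np.savez(f'{c}.npz',**r)
    print(c,r['K'].tolist(),r['origin'],np.round(r['rotation'],4).tolist())
    for l in ['crank_lower','tile_1','kiln_bat','drying_bat','mug','saucer','paste_pot']:
        print(l,[(np.round(d['point']).tolist(),round(d['conf'],2)) for d in mark_of(c,l)])
E
```

```text
0.0 [127.928972   559.85058164 249.12003546] [[-0.975, 0.223, -0.001], [0.223, 0.975, -0.002], [0.0, -0.002, -1.0]] 1.003220663517357
top [[537.7042167912726, 0.0, 272.3146114327593], [0.0, 537.7042167912726, 207.30278612523466], [0.0, 0.0, 1.0]] [ 363.46961814   93.33469242 1593.7297126 ] [[0.0274, -0.9975, 0.0658], [-0.9994, -0.0287, -0.0193], [0.0211, -0.0653, -0.9976]]
crank_lower [([496.0, -221.0, 12.0], 0.78)]
tile_1 [([257.0, 285.0, 4.0], 0.8), ([432.0, 239.0, 12.0], 0.77), ([558.0, 241.0, 9.0], 0.58)]
kiln_bat [([508.0, -217.0, 5.0], 0.8)]
drying_bat [([488.0, 246.0, -2.0], 0.72)]
mug [([691.0, 72.0, 3.0], 0.69)]
saucer [([713.0, -63.0, -3.0], 0.8)]
paste_pot [([492.0, 429.0, 2.0], 0.62), ([506.0, -215.0, 3.0], 0.4)]
scene [[459.35764749606, 0.0, 284.2716588727937], [0.0, 459.35764749606, 202.87168597066463], [0.0, 0.0, 1.0]] [ -37.1434836 -320.3964944  885.9398346] [[0.6111, -0.6244, 0.4866], [-0.7916, -0.476, 0.3833], [-0.0077, -0.6194, -0.7851]]
crank_lower [([495.0, -220.0, 11.0], 0.77)]
tile_1 [([556.0, 240.0, 13.0], 0.77), ([433.0, 246.0, 12.0], 0.65), ([256.0, 288.0, -2.0], 0.58)]
kiln_bat [([506.0, -222.0, 1.0], 0.77)]
drying_bat [([493.0, 244.0, 1.0], 0.88), ([494.0, -224.0, 11.0], 0.7)]
mug [([692.0, 74.0, 1.0], 0.71), ([515.0, 21.0, 1.0], 0.61)]
saucer [([708.0, -60.0, -2.0], 0.6), ([504.0, -222.0, 1.0], 0.31)]
paste_pot [([491.0, 430.0, 2.0], 0.63), ([692.0, 75.0, 2.0], 0.48)]
```

View pics/top0.png

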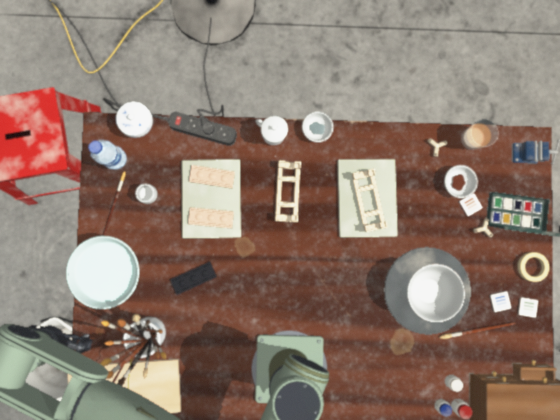

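View pics/scene0.png

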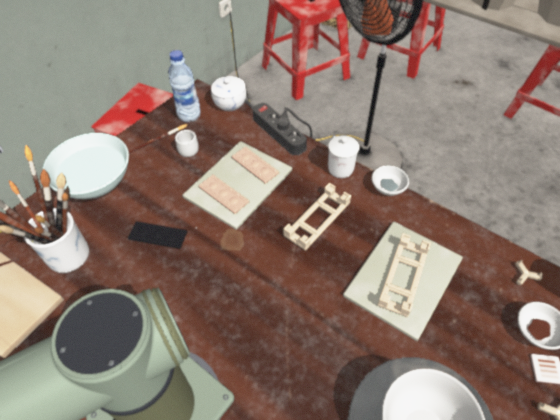

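The top view shows the two pinkish tiles at pixels (212,176) and (211,218) on the left bat. The loose crank is at (288,191), on bare table, and the lower crank at (369,199) on the right bat. The black tile-shaped thing at (193,278) is the decoy, at world (257,285). I'll move over the tiles for a wrist view.

>>> servo_tool(steps=[{"translation": [-0.0355,-0.019,-0.004],"rot": [0,0,0],"claw": 0.3},{"translation": [-0.0355,-0.019,-0.004],"rot": [0,0,0],"claw": 0.3},{"translation": [-0.0355,-0.019,-0.004],"rot": [0,0,0],"claw": 0.3},{"translation": [-0.0355,-0.019,-0.004],"rot": [0,0,0],"claw": 0.3},{"translation": [-0.0355,-0.019,-0.004],"rot": [0,0,0],"claw": 0.3},{"translation": [-0.0355,-0.019,-0.004],"rot": [0,0,0],"claw": 0.3},{"translation": [-0.0355,-0.019,-0.004],"rot": [0,0,0],"claw": 0.3},{"translation": [-0.0355,-0.019,-0.004],"rot": [0,0,0],"claw": 0.3},{"translation": [-0.0355,-0.019,-0.004],"rot": [0,0,0],"claw": 0.3},{"translation": [-0.0355,-0.019,-0.004],"rot": [0,0,0],"claw": 0.3},{"translation": [-0.0355,-0.019,-0.004],"rot": [0,0,0],"claw": 0.3},{"translation": [-0.0355,-0.019,-0.004],"rot": [0,0,0],"claw": 0.3},{"rot": [0,0,7],"translation": [0,0,0],"claw": 0.3},{"rot": [0,0,7],"translation": [0,0,0],"claw": 0.3},{"rot": [0,0,7],"translation": [0,0,0],"claw": 0.3},{"rot": [0,0,7],"translation": [0,0,0],"claw": 0.3},{"rot": [0,0,7],"translation": [0,0,0],"claw": 0.3},{"rot": [0,0,7],"translation": [0,0,0],"claw": 0.3},{"rot": [0,0,7],"translation": [0,0,0],"claw": 0.3},{"rot": [0,0,7],"translation": [0,0,0],"claw": 0.3}])

```text
time: 2.47
ee_pos: [492.6, 243.3, 298.3]
orientation: [[-0.355, 0.935, 0.0], [0.935, 0.355, 0.0], [-0.0, 0.0, -1.0]]
force: [-0.5, -0.3, -0.8]
width: 0.649
gripper_force: 0.0
```

>>> servo_tool(steps=[{"rot": [0,0,7],"translation": [0,0,0],"claw": 0.3},{"rot": [0,0,7],"translation": [0,0,0],"claw": 0.3},{"rot": [0,0,7],"translation": [0,0,0],"claw": 0.3},{"rot": [0,0,0],"translation": [0,0,0],"claw": 0.3}])

```text
time: 2.8
ee_pos: [492.6, 243.3, 298.3]
orientation: [[-0.0, 1.0, 0.0], [1.0, 0.0, -0.0], [-0.0, 0.0, -1.0]]
force: [0.4, -0.4, -0.8]
width: 0.657
gripper_force: 0.0
```

```bash
cat >> h.py <<'E'
def wrist(name):
    s=sense(); r=read_camera('wrist'); cv2.imwrite(f'pics/{name}.png',r['image'])
    T=np.eye(4);T[:3,:3]=s['orientation'];T[:3,3]=s['ee_pos'];W=T@np.array(r['mount'])
    r['rotation']=W[:3,:3];r['origin']=W[:3,3]
    np.savez(f'{name}.npz',image=r['image'],K=r['K'],origin=r['origin'],rotation=r['rotation']); return s,r
def onplane(r,uv,z):
    uv=np.atleast_2d(uv).astype(float); d=np.c_[uv,np.ones(len(uv))]@np.linalg.inv(r['K']).T@np.array(r['rotation']).T
    o=np.array(r['origin']); return o+d*((z-o[2])/d[:,2])[:,None]
def proj(r,P):
    p=(np.atleast_2d(P)-r['origin'])@np.array(r['rotation'])@np.array(r['K']).T; return p[:,:2]/p[:,2:]
E
python3 - <<'E'
from h import *
s,r=wrist('w1'); print(s['time'],s['ee_pos'],np.round(s['orientation'],3).tolist(),s['width'],s['joint_pos'])
print(np.round(r['mount'],3).tolist(),r['K'],r['origin'])
for l in ['tile_1','crank_upper']: print(l,[(np.round(d['point']).tolist(),round(d['conf'],2)) for d in mark_of('wrist',l)])
E
```

```text
2.8 [492.64042096 243.28899189 298.32631963] [[-0.0, 1.0, 0.0], [1.0, 0.0, -0.0], [-0.0, 0.0, -1.0]] 0.6565824510989258 [ 1.72569236e+01  6.77311385e+00  8.84509603e+01 -1.56878394e-03
  8.47723608e+01  1.72482151e+01]
[[-0.002, -0.951, -0.309, 80.068], [1.0, -0.002, 0.001, 0.048], [-0.001, -0.309, 0.951, -123.494], [0.0, 0.0, 0.0, 1.0]] [[354.90743392   0.         282.57619422]
 [  0.         354.90743392 206.3012565 ]
 [  0.           0.           1.        ]] [492.66780797 323.35760718 421.81944824]
tile_1 [([256.0, 287.0, -2.0], 0.72), ([434.0, 242.0, 15.0], 0.69), ([554.0, 240.0, 16.0], 0.64)]
crank_upper [([516.0, 20.0, 1.0], 0.62)]
```

View pics/w1.png

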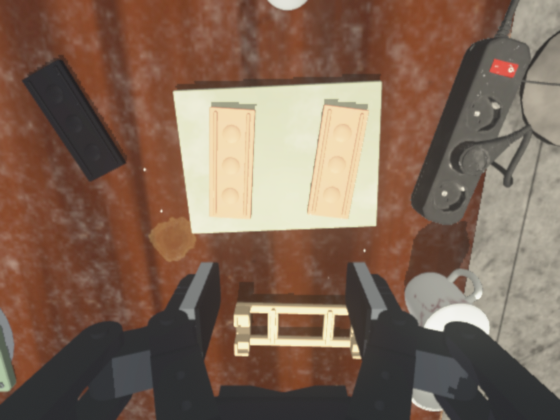

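The wrist view shows tile A at (231,161), tile B at (338,160) on the sage bat, the black decoy at (75,120) and the loose crank at (298,326). The pinkish-buff tiles are the ones meant. Next I measure the tile poses.

```bash
cat >> h.py <<'E'
def tiles(r,z=21.):
    hsv=cv2.cvtColor(np.array(r['image']),cv2.COLOR_BGR2HSV)
    m=cv2.inRange(hsv,(4,50,170),(15,160,255)); m=cv2.morphologyEx(m,cv2.MORPH_CLOSE,np.ones((5,5)));m=cv2.morphologyEx(m,cv2.MORPH_OPEN,np.ones((3,3)))
    out=[]
    for c in cv2.findContours(m,cv2.RETR_EXTERNAL,cv2.CHAIN_APPROX_NONE)[0]:
        if cv2.contourArea(c)<1500: continue
        q=c[:,0,:]; P=onplane(r,q,z)[:,:2].astype(np.float32); (x,y),(a,b),t=cv2.minAreaRect(P)
        if a<b: a,b,t=b,a,t+90
        out.append((q.mean(0).round(),round(x,1),round(y,1),round(a,1),round(b,1),round((t+90)%180-90,1)))
    return out
E
python3 - <<'E'
from h import *
r=dict(np.load('w1.npz')); im=r['image']
print(cv2.cvtColor(im,cv2.COLOR_BGR2HSV)[[161,130,161,325,313],[231,245,260,340,270]])
for z in (21,): print(*tiles(r,z),sep='\n')
cv2.imwrite('pics/c1.png',np.hstack([cv2.resize(im[80:240,170:390],(440,320),interpolation=cv2.INTER_CUBIC),cv2.resize(im[280:370,220:380],(356,320) ,interpolation=cv2.INTER_CUBIC)]))
E
```

```text
[[ 18  68 241]
 [ 18  65 242]
 [ 30  31 231]
 [ 11 153 100]
 [ 25  36 246]]
```

View pics/c1.png

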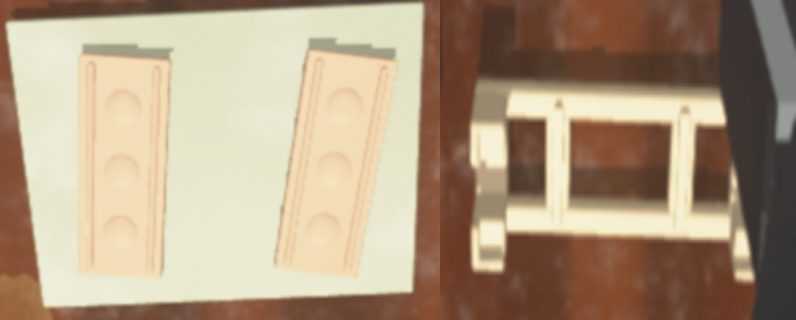

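The crop confirms two pinkish-buff tiles with beads and bosses on the sage bat, and the loose ladder crank on bare wood. I'll fix the colour threshold.

```bash
sed -i 's/(4,50,170),(15,160,255)/(10,50,190),(22,130,255)/' h.py
python3 - <<'E'
from h import *
r=dict(np.load('w1.npz'))
for z in (21,): print(*tiles(r,z),sep='\n')
t=dict(np.load('top.npz')); print(*tiles(t,21) )
# triangulate tile centre heights top vs wrist
E
```

```text
(array([231., 162.]), 434.0, 242.6, 127.3, 50.2, 86.2)
(array([336., 161.]), 554.0, 243.8, 127.3, 51.0, 82.7)
```

>>> servo_tool(steps=[{"translation": [0,-0.029,0],"rot": [0,0,3.8],"claw": 0.4},{"translation": [0.002,-0.029,0.03],"rot": [0,0,0],"claw": 0.4},{"translation": [0,0,0.04],"rot": [0,0,0],"claw": 0.4},{"translation": [0,0,0.04],"rot": [0,0,0],"claw": 0.4},{"translation": [0,0,0.04],"rot": [0,0,0],"claw": 0.4},{"translation": [0,0,0.04],"rot": [0,0,0],"claw": 0.4},{"translation": [0,0,0.02],"rot": [0,0,0],"claw": 0.4},{"translation": [0,0,0],"rot": [0,0,0],"claw": 0.4}])

```text
time: 3.62
ee_pos: [430.1, 245.3, 83.0]
orientation: [[0.062, 0.998, -0.011], [0.998, -0.062, -0.004], [-0.005, -0.011, -1.0]]
force: [-1.1, -1.4, -0.1]
width: 0.705
gripper_force: 0.0
```

```bash
python3 - <<'E'
from h import *
s,r=wrist('w2'); print(s['time'],s['ee_pos'],np.round(s['orientation'],3).tolist(),s['width'])
for z in (17,21,25): print(z,*tiles(r,z),sep='\n')
r1=dict(np.load('w1.npz'));
for z in (17,25): print(z,*tiles(r1,z),sep='\n')
E
```

```text
3.6167 [430.10955266 245.33309391  82.95534132] [[0.062, 0.998, -0.011], [0.998, -0.062, -0.004], [-0.005, -0.011, -1.0]] 0.7049124350142725
17
(array([289., 231.]), 432.8, 240.0, 129.0, 50.6, 86.3)
(array([505., 221.]), 557.3, 241.0, 129.4, 51.3, 82.7)
21
(array([289., 231.]), 432.9, 241.8, 126.3, 49.5, 86.3)
(array([505., 221.]), 554.8, 242.8, 126.7, 50.2, 82.7)
25
(array([289., 231.]), 433.0, 243.6, 123.6, 48.4, 86.3)
(array([505., 221.]), 552.2, 244.6, 124.0, 49.1, 82.7)
17
(array([231., 162.]), 433.4, 241.8, 128.6, 50.7, 86.2)
(array([336., 161.]), 554.6, 243.0, 128.5, 51.5, 82.7)
25
(array([231., 162.]), 434.6, 243.4, 126.0, 49.7, 86.2)
(array([336., 161.]), 553.4, 244.6, 126.0, 50.5, 82.7)
```

View pics/w2.png

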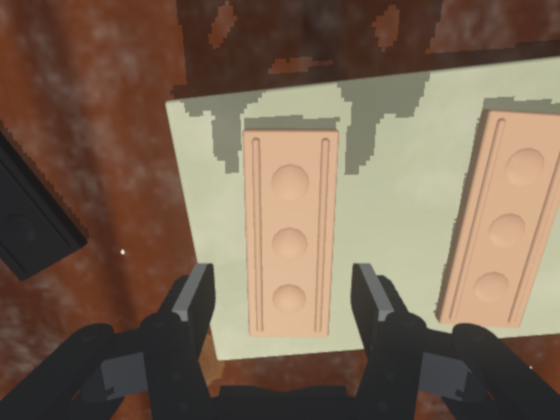

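Two views agree: tile A's face is at z≈21, centre (433,242), angle 86.2°. Tile B is at (555,243), angle 82.7°. I'll go down with a small lateral correction.

>>> servo_tool(steps=[{"translation": [-0.003,0.003,0.015],"rot": [0,0,0],"claw": 0.4},{"translation": [0,0,0.015],"rot": [0,0,0],"claw": 0.4},{"translation": [0,0,0.012],"rot": [0,0,0],"claw": 0.4},{"translation": [0,0,0.007],"rot": [0,0,0],"claw": 0.4},{"translation": [0,0,0],"rot": [0,0,0],"claw": 0.4}])

```text
time: 4.08
ee_pos: [438.4, 244.1, 40.0]
orientation: [[0.064, 0.998, 0.001], [0.998, -0.064, 0.0], [0.0, 0.001, -1.0]]
force: [-1.0, -0.2, 0.4]
width: 0.703
gripper_force: 0.0
```

>>> servo_tool(steps=[{"translation": [-0.002,-0.005,0.0],"rot": [0,0,0],"claw": 0.4},{"translation": [0,0,0.004],"rot": [0,0,0],"claw": 0.4},{"translation": [0,0,0.001],"rot": [0,0,0],"claw": 0.4},{"translation": [0,0,0],"rot": [0,0,0],"claw": 0.4}])

```text
time: 4.42
ee_pos: [432.8, 242.3, 34.8]
orientation: [[0.064, 0.998, 0.001], [0.998, -0.064, 0.0], [0.0, 0.001, -1.0]]
force: [0.6, 0.2, 0.1]
width: 0.698
gripper_force: 0.0
```

```bash
python3 - <<'E'
from h import *
s,r=wrist('w3'); print(s['time'],s['ee_pos'],np.round(s['orientation'],3).tolist(),s['width'],s['force'])
for z in (21,): print(z,*tiles(r,z),sep='\n')
E
```

```text
4.4167 [432.75491506 242.32837234  34.77644641] [[0.064, 0.998, 0.001], [0.998, -0.064, 0.0], [0.0, 0.001, -1.0]] 0.6978788935737181 [0.60033989 0.1799161  0.12124884]
21
(array([285., 286.]), 432.5, 233.9, 102.3, 49.7, 86.2)
(array([539., 249.]), 536.7, 240.9, 132.8, 31.2, -80.2)
```

View pics/w3.png

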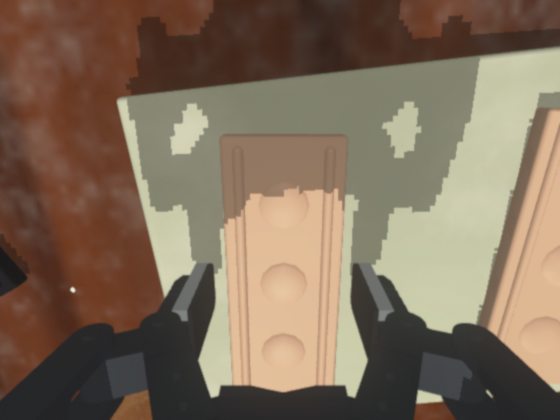

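Tile A is centred between the fingers. I'll lower slightly and grip.

>>> servo_tool(steps=[{"translation": [0,0,0.0015],"rot": [0,0,0],"claw": 0.4},{"translation": [0,0,0],"rot": [0,0,0],"claw": 0.25},{"translation": [0,0,0],"rot": [0,0,0],"claw": 0.1},{"translation": [0,0,0],"rot": [0,0,0],"claw": 0.0},{"translation": [0,0,0],"rot": [0,0,0],"claw": -0.2},{"translation": [0,0,0],"rot": [0,0,0],"claw": -0.2}], newtons=35)

```text
time: 4.97
ee_pos: [432.8, 242.3, 33.2]
orientation: [[0.064, 0.998, 0.0], [0.998, -0.064, 0.0], [0.0, 0.0, -1.0]]
force: [-1.4, -0.1, 4.8]
width: 0.568
gripper_force: 36.3
```

>>> servo_tool(steps=[{"translation": [0,0,-0.005],"rot": [0,0,0],"claw": -0.2},{"translation": [0,0,-0.015],"rot": [0,0,0],"claw": -0.2},{"translation": [0,0,-0.03],"rot": [0,0,0],"claw": -0.2},{"translation": [0,0,0],"rot": [0,0,0],"claw": -0.2}])

```text
time: 5.3
ee_pos: [435.9, 243.5, 87.1]
orientation: [[0.064, 0.998, 0.008], [0.998, -0.064, 0.003], [0.003, 0.008, -1.0]]
force: [1.4, 1.0, 0.3]
width: 0.565
gripper_force: 36.7
```

```bash
python3 - <<'E'
from h import *
s,r=wrist('w4'); print(s['time'],s['ee_pos'],np.round(s['orientation'],3).tolist(),s['width'],s['force'])
E
```

```text
5.3 [435.9028379  243.5217535   87.05839241] [[0.064, 0.998, 0.008], [0.998, -0.064, 0.003], [0.003, 0.008, -1.0]] 0.5645772670286524 [1.43239223 1.03674086 0.26928258]
```

View pics/w4.png

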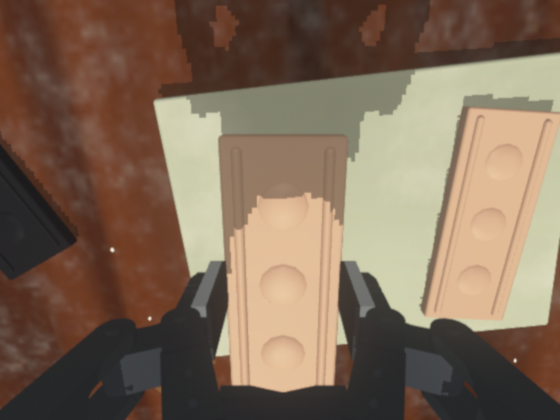

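The tile is held level, looking the same as before the grip. I'll carry it to a viewpoint beside the lower crank.

>>> servo_tool(steps=[{"translation": [-0.0334,0.007,-0.0215],"rot": [0,0,0],"claw": -0.2},{"translation": [-0.0334,0.007,-0.0215],"rot": [0,0,0],"claw": -0.2},{"translation": [-0.0334,0.007,-0.0215],"rot": [0,0,0],"claw": -0.2},{"translation": [-0.0334,0.007,-0.0215],"rot": [0,0,0],"claw": -0.2},{"translation": [-0.0334,0.007,-0.0215],"rot": [0,0,0],"claw": -0.2},{"translation": [-0.0334,0.007,-0.0215],"rot": [0,0,0],"claw": -0.2},{"translation": [-0.0334,0.007,-0.0215],"rot": [0,0,0],"claw": -0.2},{"translation": [-0.0334,0.007,-0.0215],"rot": [0,0,0],"claw": -0.2},{"translation": [-0.0334,0.007,-0.0215],"rot": [0,0,0],"claw": -0.2},{"translation": [-0.0334,0.007,-0.0215],"rot": [0,0,0],"claw": -0.2},{"translation": [0,0,0],"rot": [0,0,7],"claw": -0.2},{"translation": [0,0,0],"rot": [0,0,7],"claw": -0.2},{"translation": [0,0,0],"rot": [0,0,7],"claw": -0.2},{"translation": [0,0,0],"rot": [0,0,7],"claw": -0.2},{"translation": [0,0,0],"rot": [0,0,7],"claw": -0.2},{"translation": [0,0,0],"rot": [0,0,7],"claw": -0.2},{"translation": [0,0,0],"rot": [0,0,7],"claw": -0.2},{"translation": [0,0,0],"rot": [0,0,7],"claw": -0.2},{"translation": [0,0,0],"rot": [0,0,7],"claw": -0.2},{"translation": [0,0,0],"rot": [0,0,7],"claw": -0.2}])

```text
time: 7.02
ee_pos: [480.3, -95.3, 296.1]
orientation: [[0.961, 0.275, -0.003], [0.275, -0.961, 0.001], [-0.002, -0.002, -1.0]]
force: [-1.0, -0.7, -1.5]
width: 0.57
gripper_force: 37.0
```

>>> servo_tool(steps=[{"translation": [0,0,0],"rot": [0,0,0],"claw": -0.2},{"translation": [0,0,0],"rot": [0,0,0],"claw": -0.2},{"translation": [0,0,0],"rot": [0,0,0],"claw": -0.2}])

```text
time: 7.27
ee_pos: [480.7, -95.4, 297.0]
orientation: [[0.959, 0.283, -0.001], [0.283, -0.959, 0.001], [-0.001, -0.001, -1.0]]
force: [0.6, -0.4, -0.9]
width: 0.568
gripper_force: 37.0
```

```bash
python3 - <<'E'
from h import *
s,r=wrist('w5'); print(s['time'],s['ee_pos'],np.round(s['orientation'],3).tolist(),s['width'],s['force'])
for l in ['crank_lower','crank_lower_seat','crank_lower_bed']: print(l,[(np.round(d['point']).tolist(),round(d['conf'],2)) for d in mark_of('wrist',l)])
E
```

```text
7.2667 [480.67493209 -95.44921903 296.96197455] [[0.959, 0.283, -0.001], [0.283, -0.959, 0.001], [-0.001, -0.001, -1.0]] 0.5680160732395545 [ 0.62197265 -0.42803541 -0.86857819]
crank_lower [([496.0, -218.0, 47.0], 0.29)]
crank_lower_seat [([498.0, -219.0, 47.0], 0.78)]
crank_lower_bed []
```

View pics/w5.png

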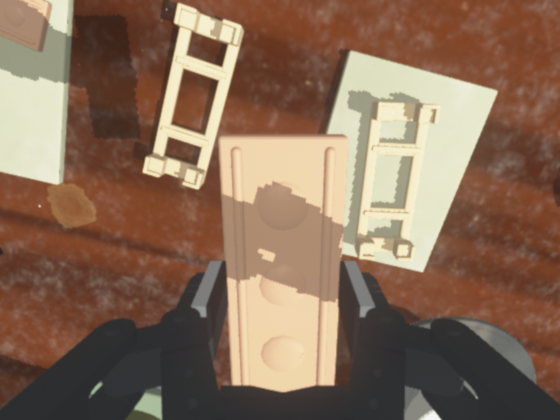

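The view shows the loose crank at (195,95) and the lower crank at (397,180) in full, with the tile held. I'll fit a box model of the crank to the image for pose.

```bash
cat >> h.py <<'E'
from scipy.optimize import minimize
B=[(x*69,x*88,y*13,y*32,3,31) for x in(1,-1) for y in(1,-1)]+[(x*83.5,x*88,y*13,y*32,31,35.5) for x in(1,-1) for y in(1,-1)]+[(x*69,x*88,y*27.5,y*32,31,35.5) for x in(1,-1) for y in(1,-1)]
B+=[(-80,80,y*20,y*32,6,14) for y in(1,-1)]+[(x*38-4,x*38+4,-25,25,8,17) for x in(1,-1)]+[(x*73,x*84,-15,15,6,16) for x in (1,-1)]
B=np.array([[(b[i],b[2+j],b[4+k]) for i in(0,1) for j in(0,1) for k in(0,1)] for b in B],float)
def model(r,x,y,t,z,S=4):
    c,s=np.cos(t),np.sin(t); R=np.array([[c,-s,0],[s,c,0],[0,0,1]])
    m=np.zeros((420*S,560*S),np.uint8)
    for b in B: cv2.fillConvexPoly(m,cv2.convexHull(np.int32(np.round(proj(r,b@R.T+[x,y,z])*S+S/2))),255)
    return cv2.resize(m,(560,420),interpolation=cv2.INTER_AREA)/255.
def cmask(r):
    lab=cv2.cvtColor(np.array(r['image']),cv2.COLOR_BGR2LAB).astype(int); h=cv2.cvtColor(np.array(r['image']),cv2.COLOR_BGR2HSV)
    return ((lab[...,1]>124)&(lab[...,2]>134)&(h[...,1]<115)&(h[...,2]>105)).astype(float)
def fitc(r,x,y,t,z,freez=False,mask=None):
    m=cmask(r) if mask is None else mask
    u,v=proj(r,[[x,y,z+15]])[0]; g=np.hypot(*(proj(r,[[x+130,y,z+15]])[0]-[u,v]))
    vv,uu=np.mgrid[:420,:560]; w=(np.hypot(uu-u,vv-v)<g)
    f=lambda p:-(lambda a:(a*m*w).sum()/np.maximum(a,m)[w].sum())(model(r,p[0],p[1],p[2]/100,p[3] if freez else z))
    p0=[x,y,t*100]+([z] if freez else []); best=None
    for k in range(2):
        o=minimize(f,p0,method='Nelder-Mead',options=dict(initial_simplex=np.array([p0]+[np.array(p0)+np.eye(len(p0))[i]*(6 if k==0 else 2) for i in range(len(p0))]),xatol=.05,fatol=1e-5)); p0=o.x
    return np.round([o.x[0],o.x[1],np.degrees(o.x[2]/100)]+list(o.x[3:]),1),round(-o.fun,3)
E
python3 - <<'E'
from h import *
r=dict(np.load('w5.npz')); im=r['image']
m=cmask(r); m[130:,218:348]=0
print(cv2.cvtColor(im,cv2.COLOR_BGR2LAB)[[150,170,150,110,68],[368,395,440,390,200]])
for fz in (0,1):
    print('low',fitc(r,496,-219,.24,12,fz,m)); print('up',fitc(r,512,20,.0,0,fz,m))
o=(im*0.5).astype(np.uint8); o[...,2]=np.maximum(o[...,2],(m*255).astype(np.uint8)); 
a=model(r,*[496,-219,.24],12); o[...,0]=np.maximum(o[...,0],(a*255).astype(np.uint8)); cv2.imwrite('pics/f.png',o)
E
```

```text
[[219 127 152]
 [229 123 142]
 [233 123 141]
 [240 125 144]
 [238 125 146]]
low (array([ 496.9, -218.2,   13.6]), np.float64(0.56))
up (array([517.7,  19.4,  -1.7]), np.float64(0.733))
low (array([ 496.7, -216.8,   13.4,   15.2]), np.float64(0.563))
up (array([518. ,  18.6,  -1.8,   2.7]), np.float64(0.737))
```

```bash
python3 - <<'E'
from h import *
import h
r=dict(np.load('w5.npz')); im=r['image']
lab=cv2.cvtColor(im,cv2.COLOR_BGR2LAB).astype(int); hs=cv2.cvtColor(im,cv2.COLOR_BGR2HSV)
o=[]
for th in (267,268,269):
    m=((lab[...,1]+lab[...,2]>=th)&(hs[...,1]<115)&(hs[...,2]>105)).astype(np.uint8)
    m=m.astype(float); m[130:,218:348]=0
    a=fitc(r,496,-219,.24,12,0,m); b=fitc(r,517,20,.0,0,0,m); print(th,a,b, fitc(r,496,-219,.24,12,1,m))
    if th==268:
        q=im.copy()
        for p,z in((a,12),(b,0)):
            cs=cv2.findContours((model(r,p[0][0],p[0][1],np.radians(p[0][2]),z)>.5).astype(np.uint8),cv2.RETR_LIST,cv2.CHAIN_APPROX_NONE)[0]
            cv2.drawContours(q,cs,-1,(0,0,255),1)
        M=cv2.cvtColor((m*255).astype(np.uint8),cv2.COLOR_GRAY2BGR)
        cv2.imwrite('pics/f.png',np.vstack([np.hstack([cv2.resize(x[40:280,330:500],None,fx=1.2,fy=1.2,interpolation=cv2.INTER_CUBIC) ,cv2.resize(x[0:240,130:300],None,fx=1.2,fy=1.2,interpolation=cv2.INTER_CUBIC)]) for x in (q,M)]))
E
```

```text
267 (array([ 496.6, -218.5,   13.5]), np.float64(0.572)) (array([517.7,  19.3,  -1.8]), np.float64(0.732)) (array([ 496.9, -218. ,   13.6,   12.9]), np.float64(0.573))
268 (array([ 496.7, -218.4,   13.4]), np.float64(0.623)) (array([517.7,  19.3,  -1.8]), np.float64(0.735)) (array([ 496.6, -218.3,   13.5,   12.7]), np.float64(0.623))
269 (array([ 496.6, -218.6,   13.8]), np.float64(0.583)) (array([517.4,  19.3,  -1.8]), np.float64(0.715)) (array([ 496.4, -218.6,   13.5,   12.1]), np.float64(0.583))
```

View pics/f.png

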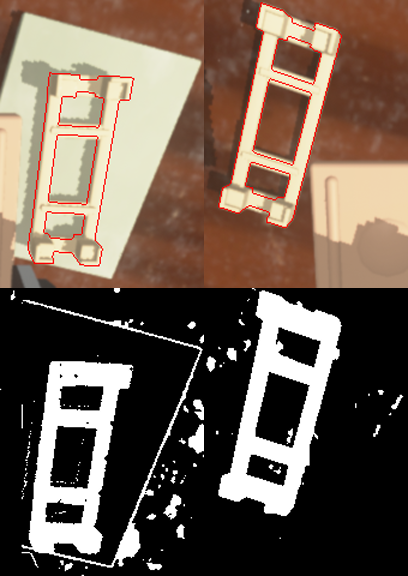

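The overlay fits both cranks well: lower (496.6, -218.4, 13.5°), z≈12; upper (517.6, 19.3, -1.8°), z≈0. I'll move the tile above the lower crank.

>>> servo_tool(steps=[{"translation": [0,0,0],"rot": [0,0,2.9],"claw": -0.2},{"translation": [-0.0033,0.0308,0],"rot": [0,0,0],"claw": -0.2},{"translation": [-0.0033,0.0308,0],"rot": [0,0,0],"claw": -0.2},{"translation": [-0.0033,0.0308,0],"rot": [0,0,0],"claw": -0.2},{"translation": [-0.0033,0.0308,0],"rot": [0,0,0],"claw": -0.2},{"translation": [0,0,0.036],"rot": [0,0,0],"claw": -0.2},{"translation": [0,0,0.036],"rot": [0,0,0],"claw": -0.2},{"translation": [0,0,0.036],"rot": [0,0,0],"claw": -0.2},{"translation": [0,0,0.036],"rot": [0,0,0],"claw": -0.2},{"translation": [0,0,0.036],"rot": [0,0,0],"claw": -0.2},{"translation": [0,0,0.03],"rot": [0,0,0],"claw": -0.2},{"translation": [0,0,0],"rot": [0,0,0],"claw": -0.2},{"translation": [0,0,0],"rot": [0,0,0],"claw": -0.2},{"translation": [0,0,0],"rot": [0,0,0],"claw": -0.2}])

```text
time: 8.63
ee_pos: [498.2, -219.3, 89.7]
orientation: [[0.973, 0.232, 0.003], [0.232, -0.973, -0.002], [0.002, 0.002, -1.0]]
force: [0.1, -0.2, -0.1]
width: 0.568
gripper_force: 37.0
```

```bash
cat >> h.py <<'E'
def go(x,y,t,z):
    "tool shift (mm) and turn to bring TCP to x,y,z with closing axis at angle t (deg); shift expressed after the turn"
    s=sense(); R=s['orientation']; cur=np.degrees(np.arctan2(R[1,1],R[0,1])); a=np.radians(t)
    ya=np.array([np.cos(a),np.sin(a),0]); xa=np.array([-np.sin(a),np.cos(a),0]); d=np.array([x,y,z])-s['ee_pos']
    print('time',s['time'],'tcp',s['ee_pos'].round(1),'zax',np.round(R[:,2],3),'w',round(s['width'],3),'| rotz',round(-((t-cur+180)%360-180),2),'dx,dy,dz',np.round([d@xa,d@ya,-d[2]],1))
E
python3 -c "
from h import *
go(496.6,-218.4,13.5-90,50.5)
s,r=wrist('w6')
"
```

```text
time 8.6333 tcp [ 498.2 -219.3   89.7] zax [ 0.003 -0.002 -1.   ] w 0.568 | rotz -0.06 dx,dy,dz [-1.3 -1.3 39.2]
```

>>> servo_tool(steps=[{"translation": [-0.001,-0.001,0.013],"rot": [0,0,0],"claw": -0.2},{"translation": [0,0,0.01],"rot": [0,0,0],"claw": -0.2},{"translation": [0,0,0],"rot": [0,0,0],"claw": -0.2},{"translation": [0,0,0],"rot": [0,0,0],"claw": -0.2},{"translation": [0,0,0],"rot": [0,0,0],"claw": -0.2}])

```text
time: 9.1
ee_pos: [496.2, -218.1, 65.9]
orientation: [[0.973, 0.232, 0.001], [0.232, -0.973, -0.001], [0.001, 0.001, -1.0]]
force: [0.9, 0.9, -2.2]
width: 0.568
gripper_force: 37.0
```

```bash
python3 -c "
from h import *
go(496.6,-218.4,13.5-90,50.5)
"
```

```text
time 9.1 tcp [ 496.2 -218.1   65.9] zax [ 0.001 -0.001 -1.   ] w 0.568 | rotz -0.08 dx,dy,dz [ 0.3  0.4 15.4]
```

>>> servo_tool(steps=[{"translation": [0,0,0.007],"rot": [0,0,0],"claw": -0.2},{"translation": [0,0,0.004],"rot": [0,0,0],"claw": -0.2},{"translation": [0,0,0.002],"rot": [0,0,0],"claw": -0.2},{"translation": [0,0,0.001],"rot": [0,0,0],"claw": -0.2},{"translation": [0,0,0],"rot": [0,0,0],"claw": -0.2},{"translation": [0,0,0],"rot": [0,0,0],"claw": -0.2}])

```text
time: 9.6
ee_pos: [495.6, -217.7, 50.8]
orientation: [[0.973, 0.232, 0.0], [0.232, -0.973, 0.0], [0.0, -0.0, -1.0]]
force: [0.1, -0.4, -1.4]
width: 0.568
gripper_force: 37.0
```

>>> servo_tool(steps=[{"translation": [0,0,0.001],"rot": [0,0,0],"claw": -0.2},{"translation": [0,0,0],"rot": [0,0,0],"claw": -0.2}])

```text
time: 9.77
ee_pos: [495.8, -217.9, 50.3]
orientation: [[0.973, 0.232, 0.0], [0.232, -0.973, -0.0], [0.0, 0.0, -1.0]]
force: [-0.4, 0.3, 1.9]
width: 0.568
gripper_force: 37.3
```

>>> servo_tool(steps=[{"translation": [0,0,0.0008],"rot": [0,0,0],"claw": -0.2},{"translation": [0,0,0],"rot": [0,0,0],"claw": -0.2}])

```text
time: 9.93
ee_pos: [495.9, -217.9, 50.2]
orientation: [[0.973, 0.232, 0.0], [0.232, -0.973, -0.0], [0.0, 0.0, -1.0]]
force: [-2.4, 1.9, 6.2]
width: 0.568
gripper_force: 37.8
```

Contact at the expected height (50.2). I'll release gently and rise.

>>> servo_tool(steps=[{"translation": [0,0,0],"rot": [0,0,0],"claw": 0.17},{"translation": [0,0,0],"rot": [0,0,0],"claw": 0.25},{"translation": [0,0,0],"rot": [0,0,0],"claw": 0.35},{"translation": [0,0,0],"rot": [0,0,0],"claw": 0.4},{"translation": [0,0,-0.015],"rot": [0,0,0],"claw": 0.4},{"translation": [0,0,-0.035],"rot": [0,0,0],"claw": 0.4},{"translation": [0,0,-0.04],"rot": [0,0,0],"claw": 0.6},{"translation": [0,0,-0.04],"rot": [0,0,0],"claw": 0.75},{"translation": [0,0,-0.04],"rot": [0,0,0],"claw": 0.75},{"translation": [0,0,0],"rot": [0,0,0],"claw": 0.75},{"translation": [0,0,0],"rot": [0,0,0],"claw": 0.75}])

```text
time: 10.85
ee_pos: [497.6, -219.0, 222.8]
orientation: [[0.973, 0.232, 0.007], [0.232, -0.973, -0.004], [0.006, 0.006, -1.0]]
force: [-0.7, 0.0, -0.6]
width: 0.875
gripper_force: 0.0
```

```bash
python3 -c "
from h import *
s,r=wrist('w7')
print(*tiles(r,38),sep='\n')
print(fitc(r,496,-218,.235,12))
go(517.6,19.3,-91.8,221)
"
```

```text
(array([279., 183.]), 491.8, -217.9, 144.4, 52.3, 14.2)
(array([ 496.8, -218.3,   13.7]), np.float64(0.411))
time 10.9 tcp [ 496.  -218.   220.1] zax [ 0.002 -0.001 -1.   ] w 0.873 | rotz 15.22 dx,dy,dz [  14.1 -237.9   -0.9]
```

View pics/w7.png

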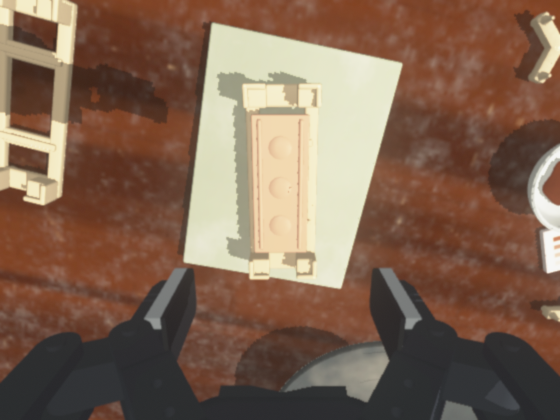

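The tile lies flat between the pillars on the ribs (tile spans rows 113–252, cols 250–309). I'll check the numbers with a tighter mask.

```bash
python3 - <<'E'
from h import *
r=dict(np.load('w7.npz')); im=r['image']
hsv=cv2.cvtColor(im,cv2.COLOR_BGR2HSV); print(hsv[180,240:324:3].tolist()); print(hsv[100:266:4,281].tolist())
m=cv2.inRange(hsv,(10,50,190),(20,130,255)); m=cv2.morphologyEx(m,cv2.MORPH_OPEN,np.ones((25,25)))
c=max(cv2.findContours(m,cv2.RETR_EXTERNAL,cv2.CHAIN_APPROX_NONE)[0],key=cv2.contourArea)
print(cv2.minAreaRect(onplane(r,c[:,0],38)[:,:2].astype(np.float32)))
lab=cv2.cvtColor(im,cv2.COLOR_BGR2LAB).astype(int)
mm=((lab[...,1]+lab[...,2]>=268)&(hsv[...,1]<115)&(hsv[...,2]>105)).astype(float)
# crank: add tile box silhouette to model
import h
h.B=np.concatenate([B,[[[x,y,z] for x in(-64,64) for y in(-25,25) for z in(17,26)]]]); print(fitc(r,496,-218,.235,12,0,mm))
E
```

```text
[[28, 42, 157], [27, 44, 158], [26, 44, 158], [19, 72, 184], [16, 80, 192], [18, 70, 241], [14, 85, 219], [19, 66, 243], [18, 69, 241], [18, 69, 241], [18, 70, 240], [15, 81, 230], [17, 73, 237], [18, 69, 241], [18, 67, 242], [19, 66, 242], [18, 70, 242], [19, 70, 242], [18, 67, 242], [17, 74, 237], [18, 72, 240], [18, 68, 242], [19, 66, 243], [24, 46, 244], [24, 40, 245], [24, 44, 244], [29, 30, 232], [30, 30, 232]]
[[25, 42, 245], [24, 45, 244], [26, 44, 162], [25, 46, 161], [19, 70, 240], [19, 67, 242], [19, 67, 242], [19, 67, 242], [19, 67, 242], [17, 74, 238], [18, 66, 242], [18, 65, 242], [18, 68, 242], [18, 69, 241], [18, 71, 240], [19, 70, 241], [18, 68, 242], [18, 68, 242], [19, 70, 242], [18, 71, 240], [19, 67, 241], [18, 66, 242], [18, 70, 242], [18, 70, 241], [19, 72, 240], [19, 70, 241], [19, 70, 241], [19, 70, 241], [19, 70, 241], [18, 70, 240], [18, 69, 241], [18, 69, 241], [18, 70, 241], [18, 71, 240], [19, 72, 240], [19, 72, 241], [19, 72, 241], [19, 73, 241], [20, 69, 237], [24, 48, 244], [23, 56, 241], [23, 53, 242]]
((495.4205322265625, -217.04046630859375), (126.53271484375, 49.3535270690918), 13.242846488952637)
(array([ 496.6, -218.6,   13.5]), np.float64(0.732))
```

Tile offset from the crank is about 1–2 mm, and the lower crank's pose is confirmed. Now over to the loose crank.

>>> servo_tool(steps=[{"translation": [0,0,0],"rot": [0,0,7],"claw": 0.75},{"translation": [0,0,0],"rot": [0,0,7],"claw": 0.75},{"translation": [0.002,-0.0395,0],"rot": [0,0,1.2],"claw": 0.75},{"translation": [0.002,-0.0395,0],"rot": [0,0,0],"claw": 0.75},{"translation": [0.002,-0.0395,0],"rot": [0,0,0],"claw": 0.75},{"translation": [0.002,-0.0395,0],"rot": [0,0,0],"claw": 0.75},{"translation": [0.002,-0.0395,0],"rot": [0,0,0],"claw": 0.75},{"translation": [0.002,-0.0395,0],"rot": [0,0,0],"claw": 0.75},{"translation": [0,0,0],"rot": [0,0,0],"claw": 0.75},{"translation": [0,0,0],"rot": [0,0,0],"claw": 0.75},{"translation": [0,0,0],"rot": [0,0,0],"claw": 0.75}])

```text
time: 11.82
ee_pos: [512.9, 18.9, 217.1]
orientation: [[1.0, -0.03, -0.004], [-0.03, -1.0, -0.0], [-0.004, 0.0, -1.0]]
force: [0.0, -0.7, -0.1]
width: 0.872
gripper_force: 0.0
```

```bash
python3 - <<'E'
from h import *
s,r=wrist('w8')
im=r['image'];hsv=cv2.cvtColor(im,cv2.COLOR_BGR2HSV);lab=cv2.cvtColor(im,cv2.COLOR_BGR2LAB).astype(int)
mm=((lab[...,1]+lab[...,2]>=268)&(hsv[...,1]<115)&(hsv[...,2]>105)).astype(float)
print(fitc(r,517.6,19.3,-.03,0,0,mm),fitc(r,517.6,19.3,-.03,0,1,mm))
go(517.6,19.3,-91.8,26)
E
```

```text
(array([517.2,  19.2,  -1.7]), np.float64(0.685)) (array([517.9,  19.2,  -1.8,   2.8]), np.float64(0.69))
time 11.8667 tcp [513.2  18.1 217.5] zax [-0.003 -0.    -1.   ] w 0.875 | rotz -0.02 dx,dy,dz [  4.3  -1.3 191.5]
```

>>> servo_tool(steps=[{"translation": [0.004,-0.001,0.03],"rot": [0,0,0],"claw": 0.8},{"translation": [0,0,0.04],"rot": [0,0,0],"claw": 0.8},{"translation": [0,0,0.04],"rot": [0,0,0],"claw": 0.8},{"translation": [0,0,0.03],"rot": [0,0,0],"claw": 0.8},{"translation": [0,0,0],"rot": [0,0,0],"claw": 0.8},{"translation": [0,0,0],"rot": [0,0,0],"claw": 0.8},{"translation": [0,0,0],"rot": [0,0,0],"claw": 0.8}])

```text
time: 12.45
ee_pos: [519.5, 18.5, 80.5]
orientation: [[0.999, -0.033, 0.002], [-0.033, -0.999, -0.0], [0.002, 0.0, -1.0]]
force: [0.2, -0.5, -0.7]
width: 0.902
gripper_force: 0.0
```

```bash
python3 -c "
from h import *
go(517.4,19.2,-91.8,24)
"
```

```text
time 12.45 tcp [519.5  18.5  80.5] zax [ 0.002 -0.    -1.   ] w 0.902 | rotz -0.08 dx,dy,dz [-2.2 -0.7 56.5]
```

>>> servo_tool(steps=[{"translation": [-0.001,-0.0007,0.02],"rot": [0,0,0],"claw": 0.8},{"translation": [0,0,0.02],"rot": [0,0,0],"claw": 0.8},{"translation": [0,0,0.012],"rot": [0,0,0],"claw": 0.8},{"translation": [0,0,0.004],"rot": [0,0,0],"claw": 0.8},{"translation": [0,0,0],"rot": [0,0,0],"claw": 0.8},{"translation": [0,0,0],"rot": [0,0,0],"claw": 0.7},{"translation": [0,0,0],"rot": [0,0,0],"claw": 0.6},{"translation": [0,0,0],"rot": [0,0,0],"claw": 0.5},{"translation": [0,0,0],"rot": [0,0,0],"claw": 0.2},{"translation": [0,0,0],"rot": [0,0,0],"claw": 0.2}], newtons=50)

```text
time: 13.28
ee_pos: [518.7, 19.6, 25.4]
orientation: [[1.0, -0.03, 0.003], [-0.03, -1.0, -0.002], [0.003, 0.002, -1.0]]
force: [-2.5, -2.7, 10.2]
width: 0.716
gripper_force: 51.7
```

```bash
python3 -c "
from h import *
go(517.4,19.2,-91.8,24); print(sense()['force'],sense()['gripper_force'])
"
```

```text
time 13.2833 tcp [518.7  19.6  25.4] zax [ 0.003 -0.002 -1.   ] w 0.716 | rotz 0.06 dx,dy,dz [-1.3  0.4  1.4]
[-2.53074328 -2.6883507  10.24461004] 51.699498295784
```

>>> servo_tool(steps=[{"translation": [0,0,-0.004],"rot": [0,0,0],"claw": 0.2},{"translation": [0,0,-0.01],"rot": [0,0,0],"claw": 0.2},{"translation": [0,0,-0.03],"rot": [0,0,0],"claw": 0.2},{"translation": [0,0,-0.035],"rot": [0,0,0],"claw": 0.2},{"translation": [0,0,-0.035],"rot": [0,0,0],"claw": 0.2},{"translation": [0,0,0],"rot": [0,0,0],"claw": 0.2},{"translation": [0,0,0],"rot": [0,0,0],"claw": 0.2},{"translation": [0,0,0],"rot": [0,0,0],"claw": 0.2}])

```text
time: 13.95
ee_pos: [516.1, 20.8, 136.5]
orientation: [[1.0, -0.031, -0.002], [-0.031, -1.0, 0.0], [-0.002, -0.0, -1.0]]
force: [-0.5, 0.2, -3.7]
width: 0.714
gripper_force: 55.8
```

```bash
cat >> h.py <<'E'
def mask2(r):
    im=np.array(r['image']);hsv=cv2.cvtColor(im,cv2.COLOR_BGR2HSV);lab=cv2.cvtColor(im,cv2.COLOR_BGR2LAB).astype(int)
    return ((lab[...,1]+lab[...,2]>=268)&(hsv[...,1]<115)&(hsv[...,2]>105)).astype(float)
E
python3 - <<'E'
from h import *
import h
s,r=wrist('w9'); go(496.6,-218.5,-76.5,134); print(s['force'],s['gripper_force'])
p=s['ee_pos']; m=mask2(r); 
vis=np.zeros_like(m); vis[:250]=1
om=h.model; h.model=lambda *a:om(*a)*vis
for fz in (0,1): print(p.round(1),fitc(r,p[0]-1.3,p[1],-.03,p[2]-25.4,fz,m*vis))
cv2.imwrite('pics/x.png',np.hstack([r['image'],cv2.cvtColor((m*255).astype(np.uint8),cv2.COLOR_GRAY2BGR)])[:, ::1])
E
```

```text
time 14.0 tcp [515.3  20.8 135.4] zax [-0.004  0.001 -1.   ] w 0.71 | rotz -15.28 dx,dy,dz [-74.  228.3   1.4]
[-0.50793538  0.1874927  -3.71057766] 55.77894866466522
[516.1  20.8 136.5] (array([514.6,  21.7,  -1.9]), np.float64(0.671))
[516.1  20.8 136.5] (array([514.6,  21.7,  -1.9, 109.7]), np.float64(0.677))
```

Upper crank held level. I'll carry it over the lower crank, targeting TCP (498.3, -219.0) at -76.5°.

>>> servo_tool(steps=[{"translation": [0,0,0],"rot": [0,0,-5.1],"claw": 0.2},{"translation": [0,0,0],"rot": [0,0,-5.1],"claw": 0.2},{"translation": [0,0,0],"rot": [0,0,-5.1],"claw": 0.2},{"translation": [-0.009,0.0286,0],"rot": [0,0,0],"claw": 0.2},{"translation": [-0.009,0.0286,0],"rot": [0,0,0],"claw": 0.2},{"translation": [-0.009,0.0286,0],"rot": [0,0,0],"claw": 0.2},{"translation": [-0.009,0.0286,0],"rot": [0,0,0],"claw": 0.2},{"translation": [-0.009,0.0286,0],"rot": [0,0,0],"claw": 0.2},{"translation": [-0.009,0.0286,0],"rot": [0,0,0],"claw": 0.2},{"translation": [-0.009,0.0286,0],"rot": [0,0,0],"claw": 0.2},{"translation": [-0.009,0.0286,0],"rot": [0,0,0],"claw": 0.2},{"translation": [0,0,0.02],"rot": [0,0,0],"claw": 0.2},{"translation": [0,0,0.02],"rot": [0,0,0],"claw": 0.2},{"translation": [0,0,0],"rot": [0,0,0],"claw": 0.2},{"translation": [0,0,0],"rot": [0,0,0],"claw": 0.2},{"translation": [0,0,0],"rot": [0,0,0],"claw": 0.2},{"translation": [0,0,0],"rot": [0,0,0],"claw": 0.2}])

```text
time: 15.42
ee_pos: [501.2, -218.7, 97.7]
orientation: [[0.972, 0.235, 0.001], [0.235, -0.972, -0.001], [0.001, 0.001, -1.0]]
force: [-0.1, -0.1, -2.9]
width: 0.708
gripper_force: 55.9
```

```bash
python3 -c "
from h import *
go(498.3,-219.0,-76.5,68.4); print(sense()['force'],sense()['gripper_force'])
"
```

```text
time 15.4167 tcp [ 501.2 -218.7   97.7] zax [ 0.001 -0.001 -1.   ] w 0.708 | rotz 0.06 dx,dy,dz [-2.9 -0.4 29.3]
[-0.06578404 -0.13068495 -2.94356093] 55.94429075717926
```

>>> servo_tool(steps=[{"translation": [-0.0028,-0.0004,0.008],"rot": [0,0,0],"claw": 0.2},{"translation": [0,0,0.008],"rot": [0,0,0],"claw": 0.2},{"translation": [0,0,0],"rot": [0,0,0],"claw": 0.2},{"translation": [0,0,0],"rot": [0,0,0],"claw": 0.2},{"translation": [0,0,0],"rot": [0,0,0],"claw": 0.2}])

```text
time: 15.83
ee_pos: [497.8, -219.0, 81.0]
orientation: [[0.972, 0.234, -0.0], [0.234, -0.972, 0.0], [-0.0, -0.0, -1.0]]
force: [0.9, 0.2, -2.2]
width: 0.709
gripper_force: 55.9
```

```bash
python3 - <<'E'
from h import *
import h
s,r=wrist('w10'); p=s['ee_pos']; m=mask2(r); vis=np.zeros_like(m); vis[:250]=1
go(498.3,-219.0,-76.5,68.4)
om=h.model; h.model=lambda *a:om(*a)*vis
print(p.round(1),fitc(r,p[0]-1.5,p[1]+.5,.235,p[2]-25.4,0,m*vis))
cv2.imwrite('pics/x10.png',cv2.resize(r['image'][60:280,150:420],None,fx=2.7,fy=2.7,interpolation=cv2.INTER_CUBIC))
E
```

```text
time 15.8833 tcp [ 498.  -219.2   81.2] zax [ 0. -0. -1.] w 0.712 | rotz 0.02 dx,dy,dz [ 0.3 -0.1 12.8]
[ 497.8 -219.    81. ] (array([ 496.3, -218.7,   13.3]), np.float64(0.622))
```

View pics/x10.png

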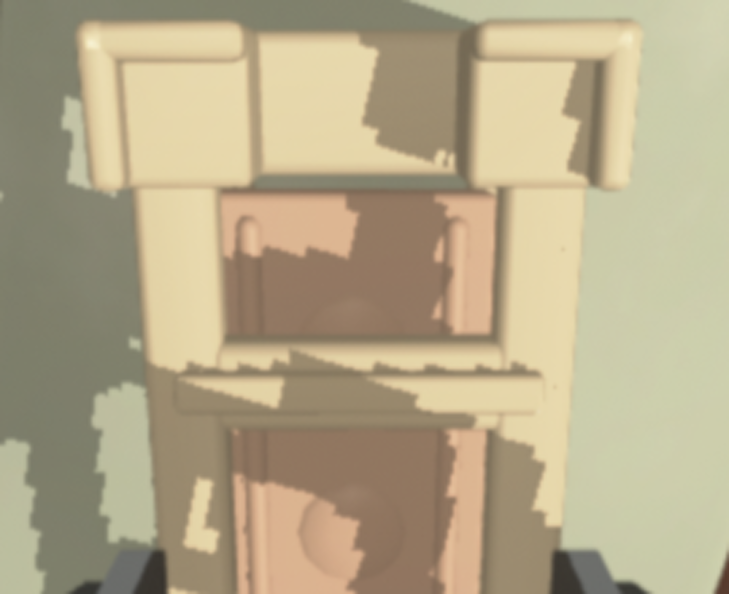

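The upper crank is square over the lower one (fit 496.3, -218.7, 13.3°, matching the lower crank). I'll descend with the force watched.

>>> servo_tool(steps=[{"translation": [0.0002,0,0.005],"rot": [0,0,0.1],"claw": 0.2},{"translation": [0,0,0.003],"rot": [0,0,0],"claw": 0.2},{"translation": [0,0,0.002],"rot": [0,0,0],"claw": 0.2},{"translation": [0,0,0.001],"rot": [0,0,0],"claw": 0.2},{"translation": [0,0,0],"rot": [0,0,0],"claw": 0.2}])

```text
time: 16.3
ee_pos: [497.7, -218.9, 69.5]
orientation: [[0.973, 0.232, -0.001], [0.232, -0.973, 0.001], [-0.001, -0.001, -1.0]]
force: [-1.0, 0.4, -2.8]
width: 0.71
gripper_force: 55.9
```

>>> servo_tool(steps=[{"translation": [0,0,0.001],"rot": [0,0,0],"claw": 0.2},{"translation": [0,0,0],"rot": [0,0,0],"claw": 0.2}])

```text
time: 16.47
ee_pos: [498.0, -219.1, 69.0]
orientation: [[0.973, 0.232, -0.0], [0.232, -0.973, 0.0], [-0.0, -0.0, -1.0]]
force: [-0.6, 1.3, -2.9]
width: 0.708
gripper_force: 55.9
```

No lip contact at 69.0, so the feet are inside. Continuing.

>>> servo_tool(steps=[{"translation": [0,0,0.0007],"rot": [0,0,0],"claw": 0.2},{"translation": [0,0,0],"rot": [0,0,0],"claw": 0.2},{"translation": [0,0,0],"rot": [0,0,0],"claw": 0.2}])

```text
time: 16.72
ee_pos: [498.1, -219.2, 68.7]
orientation: [[0.973, 0.232, 0.0], [0.232, -0.973, -0.0], [0.0, 0.0, -1.0]]
force: [-0.9, 0.9, -0.4]
width: 0.713
gripper_force: 56.5
```

>>> servo_tool(steps=[{"translation": [0,0,0.0007],"rot": [0,0,0],"claw": 0.2},{"translation": [0,0,0],"rot": [0,0,0],"claw": 0.2}])

```text
time: 16.88
ee_pos: [498.2, -219.2, 68.6]
orientation: [[0.973, 0.232, 0.0], [0.232, -0.973, -0.0], [0.0, 0.0, -1.0]]
force: [-2.6, 0.9, 4.8]
width: 0.712
gripper_force: 57.7
```

Seated, with contact at the expected height. Release and rise.

>>> servo_tool(steps=[{"translation": [0,0,0],"rot": [0,0,0],"claw": 0.43},{"translation": [0,0,0],"rot": [0,0,0],"claw": 0.5},{"translation": [0,0,0],"rot": [0,0,0],"claw": 0.6},{"translation": [0,0,0],"rot": [0,0,0],"claw": 0.7},{"translation": [0,0,0],"rot": [0,0,0],"claw": 0.75},{"translation": [0,0,-0.015],"rot": [0,0,0],"claw": 0.75},{"translation": [0,0,-0.035],"rot": [0,0,0],"claw": 0.75},{"translation": [0,0,-0.04],"rot": [0,0,0],"claw": 0.4},{"translation": [0,0,-0.04],"rot": [0,0,0],"claw": 0.4},{"translation": [0,0,-0.04],"rot": [0,0,0],"claw": 0.4},{"translation": [0,0,0],"rot": [0,0,0],"claw": 0.4},{"translation": [0,0,0],"rot": [0,0,0],"claw": 0.4}])

```text
time: 17.88
ee_pos: [500.1, -220.4, 241.7]
orientation: [[0.973, 0.232, 0.007], [0.232, -0.973, -0.005], [0.006, 0.006, -1.0]]
force: [-0.3, -0.1, -0.4]
width: 0.701
gripper_force: 0.0
```

```bash
python3 - <<'E'
from h import *
s,r=wrist('w11'); m=mask2(r)
for fz in (0,1): print(fitc(r,496.6,-218.5,.235,43,fz,m))
print([(np.round(d['point']).tolist(),round(d['conf'],2)) for d in mark_of('wrist','crank_upper')])
go(554.5,243,-7.3,240)
E
```

```text
(array([ 497.2, -218.5,   13.5]), np.float64(0.463))
(array([ 497.7, -218.2,   13.3,   44. ]), np.float64(0.463))
[]
time 17.9833 tcp [ 497.6 -218.8  237. ] zax [-0.001  0.    -1.   ] w 0.7 | rotz -69.28 dx,dy,dz [465.3  -2.2  -3. ]
```

The upper crank sits at (497.2, -218.5, 13.5°), z≈43–44, so it is home. Now tile B.

>>> servo_tool(steps=[{"translation": [0,0,0],"rot": [0,0,-6.9],"claw": 0.4},{"translation": [0,0,0],"rot": [0,0,-6.9],"claw": 0.4},{"translation": [0,0,0],"rot": [0,0,-6.9],"claw": 0.4},{"translation": [0,0,0],"rot": [0,0,-6.9],"claw": 0.4},{"translation": [0,0,0],"rot": [0,0,-6.9],"claw": 0.4},{"translation": [0,0,0],"rot": [0,0,-6.9],"claw": 0.4},{"translation": [0,0,0],"rot": [0,0,-6.9],"claw": 0.4},{"translation": [0,0,0],"rot": [0,0,-6.9],"claw": 0.4},{"translation": [0,0,0],"rot": [0,0,-6.9],"claw": 0.4},{"translation": [0,0,0],"rot": [0,0,-7.1],"claw": 0.4},{"translation": [0.0388,0,0],"rot": [0,0,0],"claw": 0.4},{"translation": [0.0388,0,0],"rot": [0,0,0],"claw": 0.4},{"translation": [0.0388,0,0],"rot": [0,0,0],"claw": 0.4},{"translation": [0.0388,0,0],"rot": [0,0,0],"claw": 0.4},{"translation": [0.0388,0,0],"rot": [0,0,0],"claw": 0.4},{"translation": [0.0388,0,0],"rot": [0,0,0],"claw": 0.4},{"translation": [0.0388,0,0],"rot": [0,0,0],"claw": 0.4},{"translation": [0.0388,0,0],"rot": [0,0,0],"claw": 0.4},{"translation": [0.0388,0,0],"rot": [0,0,0],"claw": 0.4},{"translation": [0.0388,0,0],"rot": [0,0,0],"claw": 0.4}])

```text
time: 19.65
ee_pos: [546.2, 167.5, 234.7]
orientation: [[0.128, 0.992, -0.005], [0.992, -0.128, -0.001], [-0.002, -0.005, -1.0]]
force: [0.5, -0.4, 0.1]
width: 0.697
gripper_force: 0.0
```

>>> servo_tool(steps=[{"translation": [0.0388,-0.001,0],"rot": [0,0,0],"claw": 0.4},{"translation": [0.0388,-0.001,0],"rot": [0,0,0],"claw": 0.4},{"translation": [0,0,0.04],"rot": [0,0,0],"claw": 0.4},{"translation": [0,0,0.04],"rot": [0,0,0],"claw": 0.4},{"translation": [0,0,0.04],"rot": [0,0,0],"claw": 0.4},{"translation": [0,0,0.03],"rot": [0,0,0],"claw": 0.4},{"translation": [0,0,0],"rot": [0,0,0],"claw": 0.4},{"translation": [0,0,0],"rot": [0,0,0],"claw": 0.4},{"translation": [0,0,0],"rot": [0,0,0],"claw": 0.4}])

```text
time: 20.4
ee_pos: [556.4, 243.0, 88.2]
orientation: [[0.129, 0.992, 0.001], [0.992, -0.129, 0.0], [0.0, 0.001, -1.0]]
force: [0.3, -0.5, 0.4]
width: 0.701
gripper_force: 0.0
```

```bash
python3 - <<'E'
from h import *
s,r=wrist('w12'); print(*tiles(r,21))
go(554.5,242.7,-7.3,33.3)
E
```

```text
(array([279., 224.]), 554.3, 243.2, 126.5, 50.0, 82.7)
time 20.45 tcp [557.5 243.3  89.7] zax [ 0.004  0.001 -1.   ] w 0.695 | rotz -0.09 dx,dy,dz [-1.  -2.9 56.4]
```

>>> servo_tool(steps=[{"translation": [-0.0005,-0.002,0.02],"rot": [0,0,0],"claw": 0.4},{"translation": [0,0,0.02],"rot": [0,0,0],"claw": 0.4},{"translation": [0,0,0.008],"rot": [0,0,0],"claw": 0.4},{"translation": [0,0,0.003],"rot": [0,0,0],"claw": 0.4},{"translation": [0,0,0],"rot": [0,0,0],"claw": 0.4},{"translation": [0,0,0],"rot": [0,0,0],"claw": 0.4},{"translation": [0,0,0],"rot": [0,0,0],"claw": 0.4}], newtons=35)

```text
time: 21.03
ee_pos: [555.2, 243.1, 38.4]
orientation: [[0.129, 0.992, 0.003], [0.992, -0.129, 0.001], [0.001, 0.003, -1.0]]
force: [-0.6, 0.2, 0.1]
width: 0.698
gripper_force: 0.0
```

```bash
python3 - <<'E'
from h import *
go(554.3,243,-7.3,33.3)
E
```

```text
time 21.0333 tcp [555.2 243.1  38.4] zax [ 0.003  0.001 -1.   ] w 0.698 | rotz -0.08 dx,dy,dz [-0.2 -0.9  5.1]
```

>>> servo_tool(steps=[{"translation": [0,-0.0005,0.003],"rot": [0,0,0],"claw": 0.4},{"translation": [0,0,0.001],"rot": [0,0,0],"claw": 0.4},{"translation": [0,0,0],"rot": [0,0,0],"claw": 0.4},{"translation": [0,0,0],"rot": [0,0,0],"claw": 0.25},{"translation": [0,0,0],"rot": [0,0,0],"claw": 0.1},{"translation": [0,0,0],"rot": [0,0,0],"claw": 0.0},{"translation": [0,0,0],"rot": [0,0,0],"claw": -0.2},{"translation": [0,0,0],"rot": [0,0,0],"claw": -0.2}], newtons=35)

```text
time: 21.7
ee_pos: [553.7, 242.9, 33.1]
orientation: [[0.128, 0.992, 0.001], [0.992, -0.128, 0.0], [0.0, 0.001, -1.0]]
force: [0.1, 0.2, 3.1]
width: 0.571
gripper_force: 36.6
```

>>> servo_tool(steps=[{"translation": [0,0,-0.005],"rot": [0,0,0],"claw": -0.2},{"translation": [0,0,-0.015],"rot": [0,0,0],"claw": -0.2},{"translation": [0,0,-0.03],"rot": [0,0,0],"claw": -0.2},{"translation": [0,0,-0.04],"rot": [0,0,0],"claw": -0.2},{"translation": [0,0,-0.04],"rot": [0,0,0],"claw": -0.2},{"translation": [0,0,0],"rot": [0,0,0],"claw": -0.2},{"translation": [0,0,0],"rot": [0,0,0],"claw": -0.2}])

```text
time: 22.28
ee_pos: [555.5, 243.4, 166.4]
orientation: [[0.128, 0.992, 0.007], [0.992, -0.128, 0.002], [0.003, 0.007, -1.0]]
force: [0.5, -0.2, -1.4]
width: 0.564
gripper_force: 36.6
```

```bash
python3 - <<'E'
from h import *
s,r=wrist('w13');print(s['gripper_force'])
for n in ('w4','w13'):
    q=dict(np.load(n+'.npz'))['image']; h=cv2.cvtColor(q,cv2.COLOR_BGR2HSV); m=(h[...,0]<20)&(h[...,1]<140)&(h[...,2]>120); print(n,[int(np.argmax(m[100:,c]))+100 for c in (235,250,280,310,330)],[ (int(np.where(m[180,180:400])[0].min())+180,int(np.where(m[180,180:400])[0].max())+180)])
go(497,-218.5,-76.5,160)
E
```

```text
36.592994928359985
w4 [134, 134, 134, 134, 134] [(221, 345)]
w13 [133, 132, 132, 132, 132] [(220, 399)]
time 22.3333 tcp [553.4 242.8 163.5] zax [ 0.001  0.    -1.   ] w 0.57 | rotz 69.12 dx,dy,dz [-162.6  435.4    3.5]
```

>>> servo_tool(steps=[{"translation": [0,0,0],"rot": [0,0,6.9],"claw": -0.2},{"translation": [0,0,0],"rot": [0,0,6.9],"claw": -0.2},{"translation": [0,0,0],"rot": [0,0,6.9],"claw": -0.2},{"translation": [0,0,0],"rot": [0,0,6.9],"claw": -0.2},{"translation": [0,0,0],"rot": [0,0,6.9],"claw": -0.2},{"translation": [0,0,0],"rot": [0,0,6.9],"claw": -0.2},{"translation": [0,0,0],"rot": [0,0,6.9],"claw": -0.2},{"translation": [0,0,0],"rot": [0,0,6.9],"claw": -0.2},{"translation": [0,0,0],"rot": [0,0,6.9],"claw": -0.2},{"translation": [0,0,0],"rot": [0,0,7.0],"claw": -0.2},{"translation": [-0.0135,0.0363,0],"rot": [0,0,0],"claw": -0.2},{"translation": [-0.0135,0.0363,0],"rot": [0,0,0],"claw": -0.2},{"translation": [-0.0135,0.0363,0],"rot": [0,0,0],"claw": -0.2},{"translation": [-0.0135,0.0363,0],"rot": [0,0,0],"claw": -0.2},{"translation": [-0.0135,0.0363,0],"rot": [0,0,0],"claw": -0.2},{"translation": [-0.0135,0.0363,0],"rot": [0,0,0],"claw": -0.2},{"translation": [-0.0135,0.0363,0],"rot": [0,0,0],"claw": -0.2},{"translation": [-0.0135,0.0363,0],"rot": [0,0,0],"claw": -0.2},{"translation": [-0.0135,0.0363,0],"rot": [0,0,0],"claw": -0.2},{"translation": [-0.0135,0.0363,0],"rot": [0,0,0],"claw": -0.2}])

```text
time: 24.0
ee_pos: [504.2, -142.5, 159.8]
orientation: [[0.972, 0.234, -0.005], [0.234, -0.972, 0.003], [-0.005, -0.004, -1.0]]
force: [1.1, -0.5, -1.3]
width: 0.568
gripper_force: 36.7
```

>>> servo_tool(steps=[{"translation": [-0.0135,0.0363,0],"rot": [0,0,0],"claw": -0.2},{"translation": [-0.0135,0.0363,0],"rot": [0,0,0],"claw": -0.2},{"translation": [0,0,0.02],"rot": [0,0,0],"claw": -0.2},{"translation": [0,0,0.02],"rot": [0,0,0],"claw": -0.2},{"translation": [0,0,0],"rot": [0,0,0],"claw": -0.2},{"translation": [0,0,0],"rot": [0,0,0],"claw": -0.2},{"translation": [0,0,0],"rot": [0,0,0],"claw": -0.2},{"translation": [0,0,0],"rot": [0,0,0],"claw": -0.2}])

```text
time: 24.67
ee_pos: [498.1, -218.3, 123.2]
orientation: [[0.972, 0.235, 0.001], [0.235, -0.972, -0.0], [0.001, 0.001, -1.0]]
force: [0.2, 0.0, -0.4]
width: 0.569
gripper_force: 36.7
```

```bash
python3 - <<'E'
from h import *
go(497.3,-219.2,-76.5,81.1)
E
```

```text
time 24.6667 tcp [ 498.1 -218.3  123.2] zax [ 0.001 -0.    -1.   ] w 0.569 | rotz 0.08 dx,dy,dz [-1.   0.7 42.1]
```

>>> servo_tool(steps=[{"translation": [-0.001,0.0007,0.01],"rot": [0,0,0.1],"claw": -0.2},{"translation": [0,0,0.01],"rot": [0,0,0],"claw": -0.2},{"translation": [0,0,0.006],"rot": [0,0,0],"claw": -0.2},{"translation": [0,0,0],"rot": [0,0,0],"claw": -0.2},{"translation": [0,0,0],"rot": [0,0,0],"claw": -0.2},{"translation": [0,0,0],"rot": [0,0,0],"claw": -0.2}])

```text
time: 25.17
ee_pos: [496.9, -219.6, 96.6]
orientation: [[0.973, 0.232, 0.0], [0.232, -0.973, -0.0], [0.0, 0.0, -1.0]]
force: [0.3, 0.1, -0.2]
width: 0.568
gripper_force: 36.7
```

```bash
python3 - <<'E'
from h import *
go(497.3,-219.2,-76.5,81.1)
E
```

```text
time 25.1667 tcp [ 496.9 -219.6   96.6] zax [ 0. -0. -1.] w 0.568 | rotz -0.08 dx,dy,dz [ 0.5 -0.3 15.5]
```

>>> servo_tool(steps=[{"translation": [0.0005,-0.0003,0.007],"rot": [0,0,0],"claw": -0.2},{"translation": [0,0,0.004],"rot": [0,0,0],"claw": -0.2},{"translation": [0,0,0.002],"rot": [0,0,0],"claw": -0.2},{"translation": [0,0,0.001],"rot": [0,0,0],"claw": -0.2},{"translation": [0,0,0],"rot": [0,0,0],"claw": -0.2},{"translation": [0,0,0],"rot": [0,0,0],"claw": -0.2}])

```text
time: 25.67
ee_pos: [497.2, -219.2, 82.6]
orientation: [[0.973, 0.232, -0.0], [0.232, -0.973, 0.0], [-0.0, -0.0, -1.0]]
force: [-0.1, -0.3, -1.4]
width: 0.572
gripper_force: 36.7
```

>>> servo_tool(steps=[{"translation": [0,0,0.0008],"rot": [0,0,0],"claw": -0.2},{"translation": [0,0,0],"rot": [0,0,0],"claw": -0.2}])

```text
time: 25.83
ee_pos: [497.3, -219.2, 81.9]
orientation: [[0.973, 0.232, 0.0], [0.232, -0.973, -0.0], [0.0, 0.0, -1.0]]
force: [-0.5, -0.3, -0.8]
width: 0.569
gripper_force: 36.7
```

>>> servo_tool(steps=[{"translation": [0,0,0.0007],"rot": [0,0,0],"claw": -0.2},{"translation": [0,0,0],"rot": [0,0,0],"claw": -0.2},{"translation": [0,0,0],"rot": [0,0,0],"claw": -0.2}])

```text
time: 26.08
ee_pos: [497.2, -219.1, 81.2]
orientation: [[0.973, 0.232, -0.0], [0.232, -0.973, -0.0], [-0.0, 0.0, -1.0]]
force: [-0.3, -1.1, 0.0]
width: 0.57
gripper_force: 36.7
```

>>> servo_tool(steps=[{"translation": [0,0,0.0004],"rot": [0,0,0],"claw": -0.2},{"translation": [0,0,0],"rot": [0,0,0],"claw": -0.2}])

```text
time: 26.25
ee_pos: [497.3, -219.2, 81.0]
orientation: [[0.973, 0.232, 0.0], [0.232, -0.973, -0.0], [0.0, 0.0, -1.0]]
force: [-0.3, 0.3, 1.1]
width: 0.57
gripper_force: 36.9
```

At the expected height with contact beginning. Release and rise.

>>> servo_tool(steps=[{"translation": [0,0,0.0004],"rot": [0,0,0],"claw": -0.2},{"translation": [0,0,0],"rot": [0,0,0],"claw": 0.17},{"translation": [0,0,0],"rot": [0,0,0],"claw": 0.25},{"translation": [0,0,0],"rot": [0,0,0],"claw": 0.35},{"translation": [0,0,0],"rot": [0,0,0],"claw": 0.4},{"translation": [0,0,-0.015],"rot": [0,0,0],"claw": 0.4},{"translation": [0,0,-0.035],"rot": [0,0,0],"claw": 0.4},{"translation": [0,0,-0.04],"rot": [0,0,0],"claw": 0.6},{"translation": [0,0,-0.04],"rot": [0,0,0],"claw": 0.6},{"translation": [0,0,-0.04],"rot": [0,0,0],"claw": 0.6},{"translation": [0,0,0],"rot": [0,0,0],"claw": 0.6},{"translation": [0,0,0],"rot": [0,0,0],"claw": 0.6},{"translation": [0,0,0],"rot": [0,0,0],"claw": 0.6},{"translation": [0,0,0],"rot": [0,0,0],"claw": 0.6}])

```text
time: 27.42
ee_pos: [496.1, -218.5, 248.3]
orientation: [[0.973, 0.232, -0.003], [0.232, -0.973, 0.002], [-0.003, -0.003, -1.0]]
force: [-0.5, 0.6, -0.2]
width: 0.801
gripper_force: 0.0
```

```bash
python3 - <<'E'
from h import *
import h
s,r=wrist('w14'); hsv=cv2.cvtColor(r['image'],cv2.COLOR_BGR2HSV)
m=cv2.inRange(hsv,(10,50,190),(20,130,255)); m=cv2.morphologyEx(m,cv2.MORPH_OPEN,np.ones((25,25)))
c=max(cv2.findContours(m,cv2.RETR_EXTERNAL,cv2.CHAIN_APPROX_NONE)[0],key=cv2.contourArea)
for z in (69,): print(z,cv2.minAreaRect(onplane(r,c[:,0],z)[:,:2].astype(np.float32)))
h.B=np.concatenate([B,[[[x,y,z] for x in(-64,64) for y in(-25,25) for z in(17,26)]]]); print(fitc(r,497,-218.5,.235,43,0,mask2(r)),fitc(r,497,-218.5,.235,43,1,mask2(r)))
for cam in ('scene','top'):
    read_camera(cam); print([(l,np.round(d['point']).tolist()) for l in ('mug','saucer','paste_pot','tile_1','crank_upper_bed','crank_lower') for d in mark_of(cam,l)[:2]])
print(sense()['time'])
E
```

```text
69 ((497.7208557128906, -218.08897399902344), (127.4994125366211, 49.37172317504883), 13.671987533569336)
(array([ 497.3, -218.3,   13.3]), np.float64(0.719)) (array([ 497.4, -218.3,   13.4,   44.4]), np.float64(0.722))
[('mug', [691.0, 73.0, 2.0]), ('saucer', [712.0, -63.0, -2.0]), ('paste_pot', [493.0, 432.0, 2.0]), ('paste_pot', [491.0, 247.0, 3.0]), ('tile_1', [499.0, -222.0, 59.0]), ('tile_1', [257.0, 286.0, 1.0]), ('crank_upper_bed', [497.0, -222.0, 60.0])]
[('mug', [694.0, 73.0, 4.0]), ('mug', [488.0, 243.0, -0.0]), ('saucer', [712.0, -64.0, -6.0]), ('paste_pot', [493.0, 430.0, 2.0]), ('tile_1', [258.0, 288.0, 0.0]), ('tile_1', [500.0, -219.0, 55.0]), ('crank_upper_bed', [497.0, -220.0, 56.0]), ('crank_lower', [495.0, -219.0, 11.0])]
28.1667
```

The upper tile is at (497.7, -218.1, 13.7°), crank at (497.3, -218.3, 13.3°), its bed near z≈60, and the bystanders haven't moved. Handing in.

```bash
python3 -c "
from h import *
print(close_job())"
```

```text
the job is handed in; nothing more can be done
None
```

The job is handed in at about 28 s: one tile is in the lower crank, the loose crank is stacked home on it, and the other tile is in the upper crank; by my camera fits all are within 2 mm and 1° of target and nothing else moved, but no verdict came back.

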